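Tip one pair of furniture feet out of the tray

ROBOT

A 6-joint arm with a two-finger parallel gripper is mounted at the origin on the work surface. World frame = base frame: x ahead of the robot, y to its left, z up, the work surface at z = 0. Lengths are in mm, angles in degrees, forces in N, time in s.
With the tool pointing down it reaches from about 350 to 875 mm from the base axis. Payload 15.5 kg.
Tool frame: the origin (TCP) lies between the finger pads; the fingertips stand 25 mm ahead of it and the grasp point (between the pads) lies 6 mm ahead of it; z points along the fingers, x is the direction in which the jaws open and shut, and the axes are right-handed (so a half turn about z gives the same grasp; the last joint's range is limited). The gripper opens to 85 mm and grips with 20 to 120 N. Pads are 22 mm wide; open, the fingers measure 114 mm over their backs; the gripper's body (76 mm by 85 mm) begins 54 mm behind the grasp point. The pads swing forward as they close: fully open they stand 13 mm farther back than shut.
Start: joints at [-5.472, 28.281, 77.091, -0, 74.628, -5.472], TCP at [625.001, 0.003, 256.277] pointing down, gripper open.
Joint ranges: [-166.48, 166.48], [-47.26, 123.95], [12.59, 153.08], [-70.14, 250.14], [6.76, 159.57], [-176.63, 176.63]. Speed limits (degrees/s): [108.29, 108.29, 147.25, 172.46, 172.46, 172.46].

INTERFACE

Orientations are given as [roll, pitch, yaw] about the fixed x, y, z axes, in that order (R = Rz(yaw) Ry(pitch) Rx(roll)).
In Python, from workcell import robot gives the robot as it stands. The module is installed in compiled form; this text tells all that it offers.
- The arm moves only by the tool servo_tool, never from a script. Its argument "increments" is text: rows parted by semicolons, each of 7 numbers parted by spaces: the shift along the world's x, y, z in m, then the turn, a rotation vector about the world's x, y, z in rad, then the finger opening in m, from 0 to 0.0854. In form: x y z ax ay az claw; .... A call has 1 to 10 rows; each row is the pose to reach, as a shift and turn from the pose commanded when the call began; what a row does not reach only later rows make up. A row lasts 1/10 s, in which the tool goes at most 50 mm and 8.59 degrees, less where a joint would pass 70% of its speed; a pose out of reach is approached as far as the arm can. A call with a gripper value outside its range is refused whole. The fingers move at their own pace and stop on an object; "squeeze" is the grip in N (left out, the last holds). Time passes only in rows, so rows that repeat a pose let the fingers close. It gives the time, the measured TCP pose, the force and the opening at its end, in the units of the state.
- robot.sense(): the state, without advancing time (a new reading comes with each control period).
- robot.camera(name): name is "scene" or "side" or "wrist"; returns (picture, depth): 420x560x3 uint8, red, green, blue; 420x560 float32, mm along the optical axis (not along the pixel's ray), 0 where there is no reading.
- robot.camera_model(name): a dict with "intrinsics" (3x3 intrinsics, pixels), "extrinsics" (4x4, takes a point from camera to world coordinates); the wrist camera has in their place "tool_from_camera" (4x4, takes a point from camera to tool coordinates, whose origin is the TCP and whose axes are the tool frame's). Camera axes: x right, y down, z forward; pixel columns grow to the right and rows downward; lengths in mm; the calibration is good to about 2 mm. The wrist camera is an equidistant fisheye: a pixel r from the principal point sees the ray r / f radians off the axis. A picture is of the moment at which its call begins: read the wrist's pose just before it. camera_model takes no time and is no camera call.
- robot.sign_off(): hands the job in, once; it reports no verdict.
The state is a dict: "t": time; "joint_positions": joint angles; "joint_vel": joint speeds; "joint_torque": joint torques, N m; "tool_pos": TCP position; "orientation": TCP orientation; "wrist_force": force on the tool from outside, world axes, zero at the start; "ft_torque": the same for the moment, N m; "grip_width": finger opening in mm.
Only numpy, scipy, OpenCV 4.12 (cv2) and the standard library are available. Lean on these libraries where they do the work, as an engineer would, in place of code of your own. Each camera call takes 0.05 s, during which the arm holds its last target. There are 200 camera calls.

TASK

Set the wooden crate on the bench close in front of the tip-up tray, square to it and centred, its far wall under the tray's front edge. Then raise the tray by its upright grip just far enough that the front pair of round wooden feet rolls over the low lip into the crate while the rear pair stays behind the raised lip, lower the tray gently until it lies level again (do not let it drop), and let go. Leave the jerrycan, hammer and tin where they are.

Things in the scene. Friction and masses are not known exactly. Their poses are not given: they have to be found in the camera images.
- tray (a joint): Tilt (rad) of the plywood tray, 170 mm wide, 0.45 kg: 0 level (stop), grows as its far end rises, to 1.3. Free hinge: falls back if let go. Axis along mouth's y, 30 mm along +x from mouth and 10 mm below it, 95 mm above the bench. Raised slowly, feet roll over the 2 mm front lip at about 0.45 and over the 7 mm raised lip between the rows at about 0.86, whatever the friction; jerks lower it.
- mouth (a point): Middle of the top of the tray's low front lip, front edge, 105 mm above the bench when level. Moves with the tray. +x: to the tray's far end (at rest level, away from the robot within 17 degrees); y across; z up. Underside 10 mm below. The stand fills the space below from x = +30 to +130 mm, 170 mm wide; ahead of that the crate's walls pass under the edge.
- grip (a point): On the tray's upright wooden grip at its far end: a plate 10 mm thick (tray x), 50 mm wide (tray y), square to the tray's floor; this point is mid-thickness, 17 mm below its top edge, 36 mm above the rear wall, 161 mm above the bench when level; 120 mm along +x and 56 mm above the mouth. Axes as mouth. 37 mm free between plate and rear feet.
- crate_center (a point): Centre, half-way up the walls (30 mm above its underside), of the loose open wooden crate: outside 120 (x) x 190 (y) x 60 (z) mm, walls and floor 10 mm thick, 0.35 kg. Its axes: x from the handle wall to the opposite, far wall; z up. It starts on the bench left or right of the tray, its handle on the robot's side.
- crate_handle (a point): Grasp point on the crate's upright handle plate, which stands on the middle of its near (-x) wall: 10 mm thick (crate x), 60 mm wide (crate y), top 95 mm above the crate's underside; this point is 78 mm above the underside, 55 mm toward -x from the crate's centre. Axes as the crate.
- front_0_center (a point): Centre of a round wooden foot, a plain cylinder 40 mm across and 70 mm long, about 60 g, lying across the tray (axis along the tray's y) in the front row, just behind the low front lip, 13 mm along +x from the mouth; this one is at y = -38 mm of the mouth.
- front_1_center (a point): The like foot in the front row at y = +38 mm of the mouth.
- rear_0_center (a point): Centre of a like foot in the rear row, behind the raised lip, 58 mm along +x and 18 mm above the mouth, at y = -38 mm. Must stay in its row.
- rear_1_center (a point): The like rear foot at y = +38 mm. Must stay in its row.
- jerrycan_center (a point): Bystander: a yellow plastic jerrycan 75 x 120 mm, 145 mm high, standing on the bench on the other side of the tray from the crate; point 60 mm above the bench.
- hammer: Bystander: a hammer about 260 mm long lying on the bench beyond and to the right of the tray.
- tin_center (a point): Bystander: a tin 80 mm across and 90 mm high standing on the bench beyond and to the left of the tray; point at its centre.
Things that resemble listed ones, but are neither listed nor needed, are in the scene too. Leave any black or pink look-alike of the part that bears front_0_center alone.

How it is judged (in metres and radians):
On the way, in this order (a step that is already met when the one before it is completed fails the run):
1. the crate stands upright on the bench under the level tray's front edge (its centre 20 to 65 mm in front of the edge, within 40 mm of the tray's middle, square to it within 0.2 rad), at rest (x of crate_center in the frame of mouth between -0.065 and -0.02 m and y of crate_center in the frame of mouth between -0.04 and 0.04 m and angle between the x axis of crate_center and the x axis of mouth, either way round below 0.2 rad and angle between crate_center's own z axis and vertical below 0.1 rad and height (world z) of crate_center below 0.033 m and value of joint tray below 0.05 rad and distance of rear_0_center from where it was at the start of the episode below 0.01 m and linear speed of crate below 0.02 m/s), for 0.2 s.
2. with the tray raised more than 0.35 rad, both front feet lie in the crate (value of joint tray above 0.35 rad and x of front_0_center in the frame of crate_center between -0.05 and 0.05 m and y of front_0_center in the frame of crate_center between -0.085 and 0.085 m and z of front_0_center in the frame of crate_center between -0.025 and 0.04 m and x of front_1_center in the frame of crate_center between -0.05 and 0.05 m and y of front_1_center in the frame of crate_center between -0.085 and 0.085 m and z of front_1_center in the frame of crate_center between -0.025 and 0.04 m), for 0.1 s.
At the end, for the whole second after the job is handed in: Front feet at rest in the crate, which stands upright on the bench (0.1 rad), its centre 20 to 65 mm before the tray edge, within 40 mm of the tray's middle, square to it within 0.2 rad; rear feet at rest in their row; tray level (under 0.04 rad) (x of front_0_center in the frame of crate_center between -0.05 and 0.05 m and y of front_0_center in the frame of crate_center between -0.085 and 0.085 m and z of front_0_center in the frame of crate_center between -0.025 and 0.04 m and x of front_1_center in the frame of crate_center between -0.05 and 0.05 m and y of front_1_center in the frame of crate_center between -0.085 and 0.085 m and z of front_1_center in the frame of crate_center between -0.025 and 0.04 m and x of rear_0_center in the frame of mouth between 0.045 and 0.075 m and y of rear_0_center in the frame of mouth between -0.08 and 0.08 m and z of rear_0_center in the frame of mouth between 0.005 and 0.032 m and x of rear_1_center in the frame of mouth between 0.045 and 0.075 m and y of rear_1_center in the frame of mouth between -0.08 and 0.08 m and z of rear_1_center in the frame of mouth between 0.005 and 0.032 m and angle between crate_center's own z axis and vertical below 0.1 rad and height (world z) of crate_center below 0.033 m and value of joint tray below 0.04 rad and x of crate_center in the frame of mouth between -0.065 and -0.02 m and y of crate_center in the frame of mouth between -0.04 and 0.04 m and angle between the x axis of crate_center and the x axis of mouth, either way round below 0.2 rad and linear speed of each of front_0, front_1, rear_0, rear_1, crate below 0.02 m/s); the robot touches nothing.
It fails at once if a rear foot left its row (not (x of rear_0_center in the frame of mouth between 0.045 and 0.075 m and y of rear_0_center in the frame of mouth between -0.08 and 0.08 m and z of rear_0_center in the frame of mouth between 0.005 and 0.032 m and x of rear_1_center in the frame of mouth between 0.045 and 0.075 m and y of rear_1_center in the frame of mouth between -0.08 and 0.08 m and z of rear_1_center in the frame of mouth between 0.005 and 0.032 m)).
It fails at once if the tray was let drop or swung down hard (faster than 2.5 rad/s) (velocity of joint tray below -2.5 rad/s).
It fails at once if the jerrycan, hammer or tin was moved more than 30 mm (distance of any of jerrycan_center, hammer, tin_center from where it was at the start of the episode above 0.03 m).
It also fails if it takes over 64 s, if anything falls off the work surface, if the arm or the gripper's body presses on something with over 40 N, if the wrist force passes 120 N, or if a joint passes its speed limit or range.

## Working session

There is one attempt and no reset: what is moved stays moved. The work goes in short steps, Python scripts to look and compute and a tool call to move; the robot and the scene stay as the last step left them, time stands still between calls to the robot, and variables do not carry over. Pictures are saved under pics/ and viewed, about 8 in all and at most 12, crops included, and the job is handed in when it is done.

Besides the shell and the picture viewer there is one more tool, called in YAML: its name, and indented under it one key for each argument. servo_tool: Moves the arm, as the interface text tells. Its arguments: {"type":"object","properties":{"increments":{"type":"string"},"squeeze":{"type":"number"}},"required":["increments"]}

```bash
mkdir -p pics; cat > h.py <<'E'
import numpy as np, cv2
from workcell import robot
def cap(n):
    p,d=robot.camera(n); np.savez('pics/last_%s.npz'%n,p=p,d=d); return p,d
def pts(n,d):
    m=robot.camera_model(n);K=np.array(m['intrinsics']);T=np.array(m['extrinsics'])
    v,u=np.indices(d.shape); P=np.stack([(u-K[0,2])/K[0,0]*d,(v-K[1,2])/K[1,1]*d,d],-1)
    W=P@T[:3,:3].T+T[:3,3]; W[d<=0]=np.nan; return W
E
python3 - <<'E'
from h import *
for n in ['scene','side']:
    p,d=cap(n); cv2.imwrite(f'pics/{n}0.png',p[:,:,::-1]); print(n,robot.camera_model(n))
print(robot.sense())
E
```

```text
scene {'intrinsics': array([[484.67084579,   0.        , 282.15101379],
       [  0.        , 484.67084579, 223.90082503],
       [  0.        ,   0.        ,   1.        ]]), 'extrinsics': array([[-7.23180960e-02,  7.36229201e-01, -6.72857085e-01,
         1.50946334e+03],
       [ 9.97374210e-01,  5.59822932e-02, -4.59420070e-02,
         7.21626715e+01],
       [ 3.84423549e-03, -6.74412742e-01, -7.38344551e-01,
         1.15979716e+03],
       [ 0.00000000e+00,  0.00000000e+00,  0.00000000e+00,
         1.00000000e+00]])}
side {'intrinsics': array([[394.03851827,   0.        , 285.9095067 ],
       [  0.        , 394.03851827, 211.52272809],
       [  0.        ,   0.        ,   1.        ]]), 'extrinsics': array([[ 9.39516317e-01, -2.59486799e-01,  2.23552436e-01,
         3.46125389e+02],
       [-3.42332828e-01, -7.32078655e-01,  5.88955922e-01,
        -5.94620643e+02],
       [ 1.08316802e-02, -6.29863036e-01, -7.76630691e-01,
         8.87727395e+02],
       [ 0.00000000e+00,  0.00000000e+00,  0.00000000e+00,
         1.00000000e+00]])}
{'t': 0.1, 'joint_positions': array([-5.47025380e+00,  2.83110970e+01,  7.71246120e+01,  5.90736314e-04,
        7.46268547e+01, -5.47303590e+00]), 'joint_vel': array([-0.07162587,  0.01452866, -0.14547521, -0.06128223, -0.0307593 ,
       -0.0188455 ]), 'joint_torque': array([ 1.84837576e-03, -8.83585095e+01, -3.84566367e+01, -1.63215273e-04,
        5.08969635e-03, -3.09245672e-05]), 'tool_pos': array([6.24703330e+02, 5.09979381e-02, 2.55756225e+02]), 'orientation': array([-1.79993466e+02,  6.22241531e-02,  2.62873751e-03]), 'wrist_force': array([-0.33519811, -0.59343051, -0.14466409]), 'ft_torque': array([-0.04472354, -0.03323454, -0.0346802 ]), 'grip_width': 85.23165156896108}
```

View pics/scene0.png

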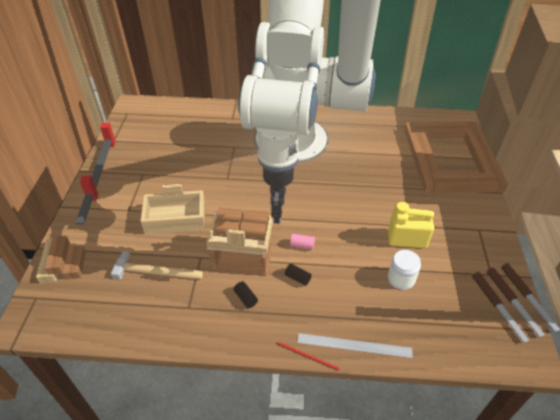

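View pics/side0.png

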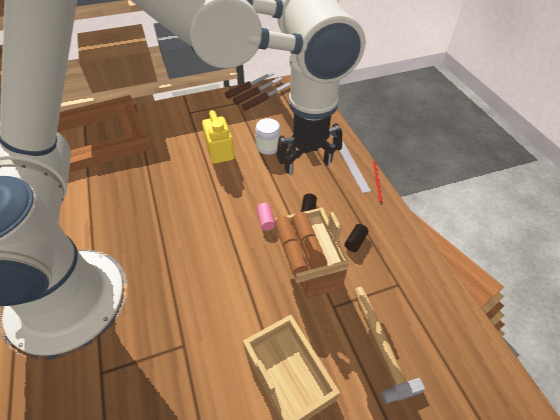

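The scene view has the crate at about (173,212) with its handle at (173,190), the tray at (240,240) with its grip plate at (236,238), and brown front feet at (230,218) and (258,220). Look-alikes:
- Feet: pink cylinder (302,241), black cylinders (298,273) and (245,294).
- Tray or crate: wooden piece at (60,255), brown frame at (452,158).

I choose the light open crate with the upright handle, and the tray with the plate. Next I measure them from the depth and check with one crop.

```bash
python3 - <<'E'
from h import *
z=np.load('pics/last_scene.npz');p,d=z['p'],z['d'];W=pts('scene',d)
c=cv2.resize(p[170:310,90:330],None,fx=3.3,fy=3.3,interpolation=cv2.INTER_CUBIC);cv2.imwrite('pics/crop.png',c[:,:,::-1])
def box(n,W,u0,u1,v0,v1,zl,zh):
    m=np.zeros(W.shape[:2],bool);m[v0:v1,u0:u1]=1
    m&=(W[...,2]>zl)&(W[...,2]<zh)
    q=W[m]; r=cv2.minAreaRect(q[:,:2].astype(np.float32)); print(n,len(q),q.mean(0).round(1),'rect',np.round(r[0],1),np.round(r[1],1),round(r[2],1),'z',np.percentile(q[:,2],[2,50,98]).round(1))
box('crate rim',W,130,215,180,240,48,66)
box('crate handle',W,155,192,178,200,75,105)
box('grip top',W,205,275,215,255,165,190)
box('grip all',W,205,275,215,255,145,190)
box('tray',W,200,280,200,275,85,190)
z=np.load('pics/last_side.npz');d2=z['d'];W2=pts('side',d2)
box('S crate rim',W2,235,345,310,420,48,66)
box('S crate handle',W2,235,345,310,420,75,105)
box('S grip',W2,300,365,195,270,165,190)
box('S tray',W2,270,355,200,300,85,190)
box('jerry',W,380,440,195,255,20,160)
print(W[60:62,60:62].round(0))
E
```

```text
crate rim 766 [ 459.3 -348.4   57.5] rect [ 452.1 -349.5] [130.6 192.2] 10.8 z [48.5 58.2 64.7]
crate handle 127 [ 401.5 -358.    88.5] rect [ 400.8 -358.3] [16.8 58.8] 8.0 z [ 75.6  89.6 100. ]
grip top 110 [ 652.3 -113.5  175. ] rect [ 651.5 -114.3] [50.7 16.6] 83.2 z [165.7 176.2 181.5]
grip all 239 [ 642.1 -113.3  162.8] rect [613.9 -97.6] [ 91.5 144.2] 12.4 z [145.1 162.9 180.8]
tray 2533 [ 605.9 -108.9  129.1] rect [ 591.2 -112. ] [171.8 137.8] 87.3 z [ 96.7 129.7 176.3]
S crate rim 1489 [ 458.  -354.3   58.1] rect [ 450.7 -350.6] [120.7 190.7] 10.2 z [49.6 58.8 62. ]
S crate handle 211 [ 396.2 -363.1   91.9] rect [ 396.6 -361.1] [10.4 59.7] 10.2 z [76.5 93.8 96.7]
S grip 117 [ 646.6 -118.2  174.5] rect [ 647.7 -116.2] [52.1 10.6] 86.5 z [166.  176.3 178.6]
S tray 3817 [ 588.4 -126.1  126.7] rect [ 587.3 -113.4] [172.3 132.5] 87.6 z [ 98.8 129.3 175.2]
jerry 1611 [512.6 388.3  86.8] rect [543.6 395. ] [119.6 172.7] 88.4 z [ 23.5  91.7 144.9]
[[[ -688. -1219.  -106.]
  [ -700. -1220.  -113.]]

 [[ -694. -1224.  -116.]
  [ -708. -1227.  -123.]]]
```

View pics/crop.png

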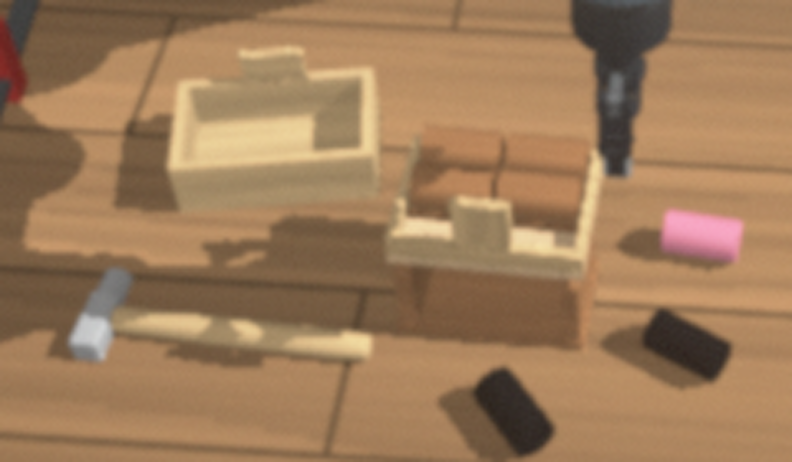

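The crop confirms the choice: crate with its handle on the robot's side, tray with four brown feet and the plate; the pink and black cylinders are loose. Estimates from depth, where both views agree:
- Crate centre (451,-350), yaw 10.2°, handle (397,-360).
- Mouth (528,-111), yaw about -2.5°, grip (648,-116).

Next I move above the crate handle.

servo_tool:
  increments: "-0.02 -0.03 0 0 0 0 0.085; -0.045 -0.07 0 0 0 0.03 0.085; -0.07 -0.11 -0.01 0 0 0.06 0.085; -0.095 -0.15 -0.02 0 0 0.09 0.085; -0.12 -0.19 -0.03 0 0 0.12 0.085; -0.145 -0.23 -0.04 0 0 0.15 0.085; -0.17 -0.27 -0.05 0 0 0.178 0.085; -0.195 -0.31 -0.06 0 0 0.178 0.085; -0.22 -0.345 -0.07 0 0 0.178 0.085; -0.228 -0.36 -0.08 0 0 0.178 0.085"
  squeeze: 100

```text
t: 1.1
tool_pos: [394.8, -362.6, 175.7]
orientation: [180.0, 0.0, 10.1]
wrist_force: [0.8, 0.4, -0.2]
grip_width: 84.9
```

servo_tool:
  increments: "0 0 0 0 0 0 0.05; 0 0 0 0 0 0 0.05; 0 0 0 0 0 0 0.05"

```text
t: 1.4
tool_pos: [397.6, -359.2, 176.6]
orientation: [-180.0, -0.0, 10.2]
wrist_force: [-0.4, 0.1, 0.7]
grip_width: 50.2
```

```bash
cat >> h.py <<'E'
from scipy.spatial.transform import Rotation as R
def wpose():
    s=robot.sense();T=np.eye(4);T[:3,:3]=R.from_euler('xyz',s['orientation'],degrees=True).as_matrix();T[:3,3]=s['tool_pos'];return T
def wristpts():
    T=wpose();p,d=cap('wrist');m=robot.camera_model('wrist');K=np.array(m['intrinsics'])
    v,u=np.indices(d.shape);x=(u-K[0,2])/K[0,0];y=(v-K[1,2])/K[1,1];r=np.hypot(x,y);s=np.tan(np.minimum(r,1.4))/np.maximum(r,1e-9)
    P=np.stack([x*s*d,y*s*d,d],-1);A=T@np.array(m['tool_from_camera']);W=P@A[:3,:3].T+A[:3,3];W[(d<=0)|(r>1.3)]=np.nan;return p,W
def rect(n,W,x0,x1,y0,y1,zl,zh):
    m=(W[...,0]>x0)&(W[...,0]<x1)&(W[...,1]>y0)&(W[...,1]<y1)&(W[...,2]>zl)&(W[...,2]<zh);q=W[m]
    if len(q)<5: print(n,'few',len(q));return
    r=cv2.minAreaRect(q[:,:2].astype(np.float32));print(n,len(q),'rect',np.round(r[0],1),np.round(r[1],1),round(r[2],1),'z',np.percentile(q[:,2],[2,50,98]).round(1))
E
python3 - <<'E'
from h import *
s=robot.sense();print(s['t'],s['tool_pos'],s['orientation'],s['grip_width'])
p,W=wristpts();cv2.imwrite('pics/w1.png',p[:,:,::-1])
rect('handle',W,360,440,-420,-300,85,100)
rect('rim',W,360,540,-480,-230,50,66)
W=pts('scene',cap('scene')[1]);rect('sc rim',W,360,540,-480,-230,50,66);rect('sc mid tray',W,480,700,-230,0,85,190)
E
```

```text
1.4 [ 397.56230514 -359.2182664   176.55860875] [-1.79998194e+02 -9.57407905e-03  1.02492131e+01] 50.21113161970499
handle 1291 rect [ 397.5 -359.6] [ 9.8 59.5] 10.0 z [90.3 94.2 95.5]
rim 7679 rect [ 452.  -350.4] [120.9 190.9] 10.3 z [51.2 59.  60.5]
sc rim 697 rect [ 452.4 -349.6] [130.8 191.6] 10.1 z [50.5 58.9 64.7]
sc mid tray 2533 rect [ 592.8 -111.3] [170.7 135.9] 87.4 z [ 97.4 129.5 176.5]
```

View pics/w1.png

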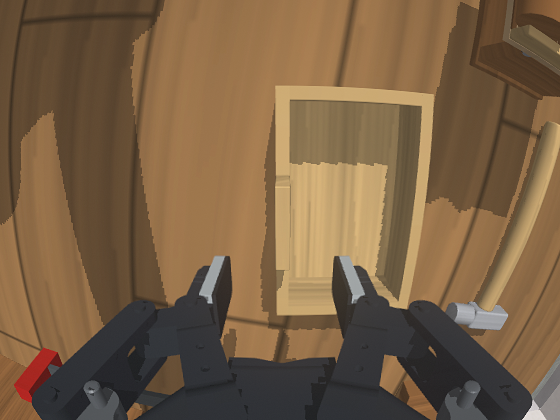

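The wrist view shows the crate with its handle plate at (284,225). The measured handle (397.5,-359.6, top 95) lies right under the tool. Descend, close, lift a little.

servo_tool:
  increments: "0 0 -0.02 0 0 0 0.05; 0 0 -0.04 0 0 0 0.05; 0 0 -0.06 0 0 0 0.05; 0 0 -0.08 0 0 0 0.05; 0 0 -0.093 0 0 0 0.05; 0 0 -0.093 0 0 0 0.05; 0 0 -0.093 0 0 0 0; 0 0 -0.093 0 0 0 0; 0 0 -0.093 0 0 0 0; 0 0 -0.093 0 0 0 0"
  squeeze: 100

```text
t: 2.5
tool_pos: [397.6, -360.4, 84.3]
orientation: [179.9, -0.1, 10.2]
wrist_force: [1.8, 1.1, 7.0]
grip_width: 8.6
```

servo_tool:
  increments: "0 0 0 0 0 0 0; 0 0 0 0 0 0 0; 0 0 0 0 0 0 0; 0 0 0.004 0 0 0 0; 0 0 0.008 0 0 0 0; 0 0 0.012 0 0 0 0; 0 0 0.015 0 0 0 0; 0 0 0.015 0 0 0 0"

```text
t: 3.3
tool_pos: [397.1, -360.2, 98.8]
orientation: [180.0, -0.0, 10.2]
wrist_force: [0.5, 0.1, -2.2]
grip_width: 8.9
```

servo_tool:
  increments: "-0.005 0.01 0 0 0 0 0; -0.01 0.03 0 0 0 -0.02 0; -0.017 0.06 0 0 0 -0.05 0; -0.017 0.09 0 0 0 -0.08 0; -0.017 0.12 0 0 0 -0.11 0; -0.017 0.15 0 0 0 -0.14 0; -0.017 0.18 0 0 0 -0.17 0; -0.017 0.21 0 0 0 -0.2 0; -0.017 0.24 0 0 0 -0.222 0; -0.017 0.254 0 0 0 -0.222 0"

```text
t: 4.3
tool_pos: [378.4, -103.4, 98.2]
orientation: [-180.0, 0.1, -2.5]
wrist_force: [-0.1, -0.7, -3.4]
grip_width: 8.8
```

servo_tool:
  increments: "0 0 0 0 0 0 0; 0 0 0 0 0 0 0"

```text
t: 4.5
tool_pos: [379.7, -105.8, 98.3]
orientation: [180.0, 0.0, -2.5]
wrist_force: [0.9, 0.6, -3.1]
grip_width: 8.8
```

```bash
python3 - <<'E'
from h import *
s=robot.sense();print(s['t'],s['tool_pos'],s['orientation'],s['grip_width'])
p,W=wristpts();cv2.imwrite('pics/w2.png',p[:,:,::-1])
rect('crate rim',W,360,512,-240,20,66,82)
rect('grip',W,600,700,-180,-50,170,184)
rect('tray',W,512,700,-220,0,100,190)
# tray side walls and rear wall from wrist / side
W=pts('side',cap('side')[1]);rect('S tray',W,512,700,-220,0,100,190);rect('S grip',W,600,700,-180,-50,168,184);rect('S crate',W,360,512,-240,20,66,84)
E
```

```text
4.5 [ 379.71941235 -105.774848     98.29921229] [ 1.79998560e+02  4.01695662e-03 -2.46250714e+00] 8.79872412887304
crate rim 13341 rect [429.2 -90.1] [156.6 133.2] 87.1 z [67.2 73.2 76.5]
grip few 0
tray 4239 rect [ 527.  -146.2] [21.1 96.8] 2.5 z [100.6 119.2 140.4]
S tray 3702 rect [ 587.1 -113.3] [172.3 131.6] 87.5 z [100.7 130.5 175.1]
S grip 105 rect [ 647.4 -115.8] [52.1 10.6] 87.2 z [169.4 176.4 179.7]
S crate 815 rect [ 428.5 -109.3] [193.2 129.4] 87.6 z [67.  73.1 78.7]
```

View pics/w2.png

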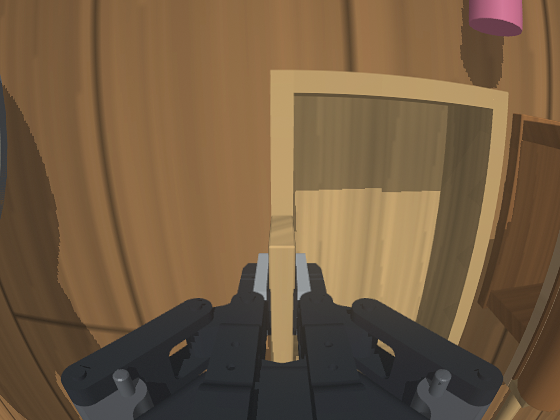

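The wrist view shows the crate held level and square, its far wall at about column 500, still in front of the tray stand at right. Now forward and down, then release.

servo_tool:
  increments: "0.01 0 0 0 0 0 0; 0.025 0 0 0 0 0 0; 0.04 -0.001 0 0 0 0 0; 0.051 -0.001 0 0 0 0 0; 0.051 -0.001 -0.005 0 0 0 0; 0.051 -0.001 -0.01 0 0 0 0; 0.051 -0.001 -0.013 0 0 0 0; 0.051 -0.001 -0.015 0 0 0 0; 0.051 -0.001 -0.015 0 0 0 0; 0.051 -0.001 -0.015 0 0 0 0"

```text
t: 5.6
tool_pos: [430.0, -106.8, 84.2]
orientation: [180.0, 0.0, -2.5]
wrist_force: [-9.4, 1.9, 41.0]
grip_width: 8.8
```

servo_tool:
  increments: "0 0 0 0 0 0 0.05; 0 0 0 0 0 0 0.05; 0 0 0 0 0 0 0.05; 0 0 0 0 0 0 0.05; 0 0 0.03 0 0 0 0.05; 0 0 0.06 0 0 0 0.05; 0 0 0.1 0 0 0 0.05; 0 0 0.14 0 0 0 0.04; 0 0 0.18 0 0 0 0.036; 0 0 0.18 0 0 0 0.036"

```text
t: 6.6
tool_pos: [432.8, -107.7, 267.6]
orientation: [179.9, -0.4, -2.5]
wrist_force: [1.1, 0.5, -1.0]
grip_width: 36.1
```

```bash
python3 - <<'E'
from h import *
s=robot.sense();print(s['t'],s['tool_pos'],s['orientation'],s['grip_width'],s['wrist_force'])
p,W=wristpts()
rect('w crate rim',W,400,522,-240,20,50,66)
rect('w handle',W,410,450,-150,-50,85,100)
rect('w tray',W,512,700,-220,0,100,190)
rect('w grip',W,600,700,-180,-50,165,184)
W=pts('side',cap('side')[1]);rect('S tray',W,512,700,-220,0,100,190);rect('S grip',W,600,700,-180,-50,168,184);rect('S crate',W,360,512,-240,20,50,66)
E
```

```text
6.6 [ 432.82320314 -107.68777728  267.64225089] [179.85846665  -0.40788483  -2.5152893 ] 36.1164031990504 [ 1.10116895  0.51014947 -1.02420439]
w crate rim 2753 rect [ 474.7 -108.7] [190.3 102.1] 87.8 z [51.3 59.1 60.7]
w handle 701 rect [ 428.9 -106.4] [59.9  9.5] 87.5 z [92.7 94.3 95.9]
w tray 22645 rect [ 587.9 -112. ] [170.6 133.3] 87.4 z [101.5 134.4 175.3]
w grip 882 rect [ 648.2 -114.4] [49.9 12.2] 88.1 z [165.4 175.5 178.1]
S tray 3688 rect [ 587.2 -113.5] [172.5 132.4] 87.4 z [100.7 130.6 175.4]
S grip 108 rect [ 647.6 -116.4] [49.9 10.6] 87.5 z [168.8 176.  178.9]
S crate 566 rect [ 468.5 -109.4] [191.9  92. ] 88.0 z [50.6 58.8 62.7]
```

Crate centre is at about -44 mm, 0 mm in the mouth frame and square (2.3° against 2.5°). Next I go above the grip.

servo_tool:
  increments: "0.025 -0.001 0 0 0 0 0.036; 0.06 -0.002 0 0 0 0 0.036; 0.1 -0.003 0 0 0 0 0.036; 0.14 -0.005 0 0 0 0 0.036; 0.18 -0.007 0 0 0 0 0.036; 0.21 -0.008 0 0 0 0 0.036; 0.217 -0.008 0 0 0 0 0.036; 0.217 -0.008 0 0 0 0 0.036; 0.217 -0.008 0 0 0 0 0.036"

```text
t: 7.6
tool_pos: [646.8, -114.9, 262.1]
orientation: [-180.0, 0.1, -2.5]
wrist_force: [-0.8, 0.5, 0.0]
grip_width: 36.0
```

```bash
python3 - <<'E'
from h import *
s=robot.sense();print(s['t'],s['tool_pos'],s['orientation'],s['grip_width'])
p,W=wristpts();cv2.imwrite('pics/w3.png',p[:,:,::-1])
rect('w grip',W,630,670,-160,-70,165,184)
rect('w rim crate',W,400,522,-240,20,50,66)
E
```

```text
7.6 [ 646.81392429 -114.8536822   262.12846001] [-1.79973620e+02  1.32530881e-01 -2.52169371e+00] 36.00355521031067
w grip 1119 rect [ 649.  -114.7] [50.1 10. ] 87.5 z [168.7 177.2 178.4]
w rim crate 2502 rect [ 470.4 -108.8] [190.8  94.5] 87.3 z [50.7 59.1 64.1]
```

View pics/w3.png

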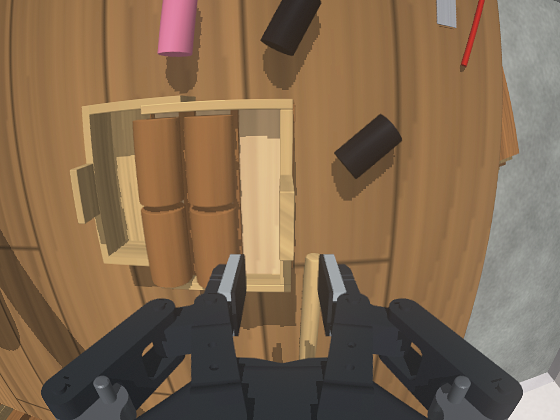

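The wrist view shows all four feet in the tray, the crate under its front, and the grip plate at (286,215) between the fingers. Descend and grip, with force moderate but firm.

servo_tool:
  increments: "0.001 0 -0.02 0 0 0 0.036; 0.0015 0 -0.045 0 0 0 0.036; 0.0015 0 -0.065 0 0 0 0.036; 0.0015 0 -0.082 0 0 0 0.036; 0.0015 0 -0.091 0 0 0 0.036; 0.0015 0 -0.091 0 0 0 0.036; 0.0015 0 -0.091 0 0 0 0; 0.0015 0 -0.091 0 0 0 0; 0.0015 0 -0.091 0 0 0 0; 0.0015 0 -0.091 0 0 0 0"
  squeeze: 80

```text
t: 8.65
tool_pos: [649.8, -115.1, 173.5]
orientation: [180.0, -0.1, -2.5]
wrist_force: [-2.9, 0.1, 6.9]
grip_width: 8.6
```

servo_tool:
  increments: "0 0 0 0 0 0 0; 0 0 0 0 0 0 0; 0 0 0 0 0 0 0"

```text
t: 8.95
tool_pos: [649.8, -115.2, 173.6]
orientation: [180.0, -0.1, -2.5]
wrist_force: [-1.9, -0.4, 8.0]
grip_width: 9.0
```

```bash
python3 - <<'E'
import numpy as np
from workcell import robot
s=robot.sense();print(s['tool_pos'],s['orientation'],s['wrist_force'])
y=np.radians(-2.5);M=np.array([528.6,-110,0]);X=np.array([np.cos(y),np.sin(y),0]);H=M+30*X;H[2]=95
r=s['tool_pos']-H;a=r@X;b=r[2];print(a,b)
for t in np.arange(.0,.62,.04):
    dx=(a*np.cos(t)-b*np.sin(t)-a);dz=a*np.sin(t)+b*np.cos(t)-b
    print(round(t,2),(dx*X[0]/1e3).round(4),(dx*X[1]/1e3).round(4),(dz/1e3).round(4),'rot',(t*np.array([X[1],-X[0]])).round(4))
E
```

```text
[ 649.83177262 -115.16128231  173.57089573] [ 1.79974978e+02 -8.71919392e-02 -2.52606025e+00] [-1.92453706 -0.44790435  7.95772176]
91.3415188110581 78.57089573031746
0.0 0.0 -0.0 0.0 rot [-0. -0.]
0.04 -0.0032 0.0001 0.0036 rot [-0.0017 -0.04  ]
0.08 -0.0066 0.0003 0.007 rot [-0.0035 -0.0799]
0.12 -0.0101 0.0004 0.0104 rot [-0.0052 -0.1199]
0.16 -0.0137 0.0006 0.0135 rot [-0.007  -0.1598]
0.2 -0.0174 0.0008 0.0166 rot [-0.0087 -0.1998]
0.24 -0.0213 0.0009 0.0195 rot [-0.0105 -0.2398]
0.28 -0.0252 0.0011 0.0222 rot [-0.0122 -0.2797]
0.32 -0.0293 0.0013 0.0247 rot [-0.014  -0.3197]
0.36 -0.0335 0.0015 0.0271 rot [-0.0157 -0.3597]
0.4 -0.0378 0.0016 0.0294 rot [-0.0174 -0.3996]
0.44 -0.0421 0.0018 0.0314 rot [-0.0192 -0.4396]
0.48 -0.0466 0.002 0.0333 rot [-0.0209 -0.4795]
0.52 -0.0511 0.0022 0.035 rot [-0.0227 -0.5195]
0.56 -0.0556 0.0024 0.0365 rot [-0.0244 -0.5595]
0.6 -0.0603 0.0026 0.0379 rot [-0.0262 -0.5994]
```

servo_tool:
  increments: "-0.0016 0 0.0018 -0.001 -0.02 0 0; -0.0032 0.0001 0.0036 -0.0017 -0.04 0 0; -0.0066 0.0003 0.007 -0.0035 -0.08 0 0; -0.0101 0.0004 0.0104 -0.0052 -0.12 0 0; -0.0137 0.0006 0.0135 -0.007 -0.16 0 0; -0.0174 0.0008 0.0166 -0.0087 -0.2 0 0; -0.0213 0.0009 0.0195 -0.0105 -0.24 0 0; -0.0252 0.0011 0.0222 -0.0122 -0.28 0 0; -0.0272 0.0012 0.0235 -0.013 -0.3 0 0; -0.0272 0.0012 0.0235 -0.013 -0.3 0 0"

```text
t: 9.95
tool_pos: [622.4, -113.9, 196.8]
orientation: [180.0, -17.4, -2.5]
wrist_force: [3.5, 0.8, 4.2]
grip_width: 8.7
```

```bash
python3 - <<'E'
import numpy as np
from h import *
s=robot.sense();print(s['t'],s['tool_pos'],s['orientation'],s['wrist_force'],s['grip_width'])
p,d=cap('side');cv2.imwrite('pics/s2.png',cv2.resize(p[130:350,200:420],None,fx=2.7,fy=2.7)[:,:,::-1])
y=np.radians(-2.5)
for t in np.arange(.3,.62,.02):
    a,b=91.34,78.57;f=lambda t:np.array([a*np.cos(t)-b*np.sin(t),a*np.sin(t)+b*np.cos(t)])
    q=(f(t)-f(.3))/1e3;print(round(t,2),(q[0]*np.cos(y)).round(4),(q[0]*np.sin(y)).round(4),q[1].round(4),'rot',((t-.3)*np.array([np.sin(y),-np.cos(y)])).round(4))
E
```

```text
9.95 [ 622.43447487 -113.9056208   196.76588783] [179.99315604 -17.35122297  -2.54055663] [3.51277009 0.84045608 4.15765899] 8.659851995726207
0.3 0.0 -0.0 0.0 rot [-0. -0.]
0.32 -0.0021 0.0001 0.0013 rot [-0.0009 -0.02  ]
0.34 -0.0041 0.0002 0.0025 rot [-0.0017 -0.04  ]
0.36 -0.0062 0.0003 0.0037 rot [-0.0026 -0.0599]
0.38 -0.0084 0.0004 0.0048 rot [-0.0035 -0.0799]
0.4 -0.0105 0.0005 0.0059 rot [-0.0044 -0.0999]
0.42 -0.0127 0.0006 0.0069 rot [-0.0052 -0.1199]
0.44 -0.0149 0.0006 0.0079 rot [-0.0061 -0.1399]
0.46 -0.0171 0.0007 0.0089 rot [-0.007  -0.1598]
0.48 -0.0193 0.0008 0.0098 rot [-0.0079 -0.1798]
0.5 -0.0215 0.0009 0.0107 rot [-0.0087 -0.1998]
0.52 -0.0238 0.001 0.0115 rot [-0.0096 -0.2198]
0.54 -0.0261 0.0011 0.0123 rot [-0.0105 -0.2398]
0.56 -0.0284 0.0012 0.013 rot [-0.0113 -0.2598]
0.58 -0.0307 0.0013 0.0137 rot [-0.0122 -0.2797]
0.6 -0.033 0.0014 0.0144 rot [-0.0131 -0.2997]
```

View pics/s2.png

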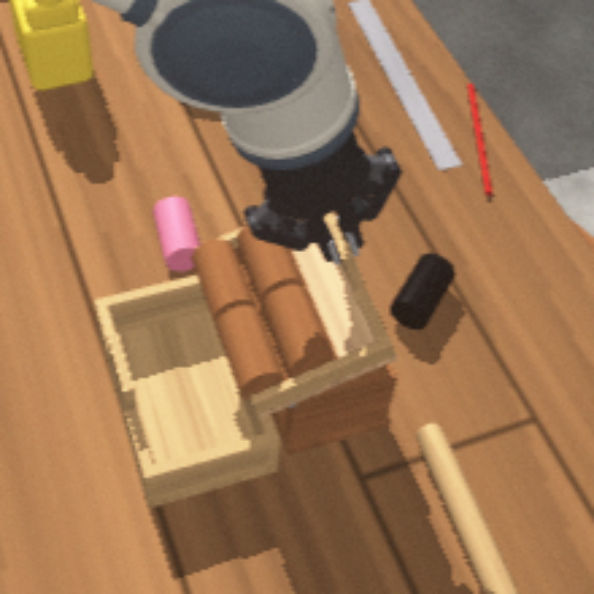

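The tray is tilted about 0.3 rad, with all the feet still in their rows and the crate in place at (190,390). I continue slowly to about 0.5.

servo_tool:
  increments: "-0.0021 0.0001 0.0013 -0.0009 -0.02 0 0; -0.0041 0.0002 0.0025 -0.0017 -0.04 0 0; -0.0062 0.0003 0.0037 -0.0026 -0.06 0 0; -0.0084 0.0004 0.0048 -0.0035 -0.08 0 0; -0.0105 0.0005 0.0059 -0.0044 -0.1 0 0; -0.0127 0.0006 0.0069 -0.0052 -0.12 0 0; -0.0149 0.0006 0.0079 -0.0061 -0.14 0 0; -0.0171 0.0007 0.0089 -0.007 -0.16 0 0; -0.0193 0.0008 0.0098 -0.0079 -0.18 0 0; -0.0215 0.0009 0.0107 -0.0087 -0.2 0 0"

```text
t: 11.0
tool_pos: [601.3, -113.0, 207.0]
orientation: [180.0, -28.8, -2.5]
wrist_force: [2.4, 4.9, 8.6]
grip_width: 8.4
```

servo_tool:
  increments: "0 0 0 0 0 0 0; -0.0023 0.0001 0.0008 -0.0009 -0.02 0 0; -0.0046 0.0002 0.0016 -0.0018 -0.04 0 0; -0.0046 0.0002 0.0016 -0.0018 -0.04 0 0; -0.0046 0.0002 0.0016 -0.0018 -0.04 0 0; -0.0046 0.0002 0.0016 -0.0018 -0.04 0 0; -0.0046 0.0002 0.0016 -0.0018 -0.04 0 0"

```text
t: 11.7
tool_pos: [596.9, -112.7, 208.6]
orientation: [-180.0, -31.0, -2.5]
wrist_force: [1.7, 2.6, 8.1]
grip_width: 9.0
```

```bash
python3 - <<'E'
import numpy as np
from h import *
s=robot.sense();print(s['t'],s['tool_pos'],s['orientation'],s['wrist_force'],s['grip_width'])
p,d=cap('side');cv2.imwrite('pics/s3.png',cv2.resize(p[130:350,200:420],None,fx=2.7,fy=2.7)[:,:,::-1])
y=np.radians(-2.5)
for t in np.arange(.54,-.01,-.04):
    a,b=91.34,78.57;f=lambda t:np.array([a*np.cos(t)-b*np.sin(t),a*np.sin(t)+b*np.cos(t)])
    q=(f(t)-f(.54))/1e3;print(round(t,2),(q[0]*np.cos(y)).round(4),(q[0]*np.sin(y)).round(4),q[1].round(4),'rot',((t-.54)*np.array([np.sin(y),-np.cos(y)])).round(4))
E
```

```text
11.7 [ 596.85548704 -112.74311186  208.56877082] [-179.99890291  -31.03562756   -2.50506248] [1.65271635 2.63787888 8.13152369] 9.036941063849227
0.54 0.0 -0.0 0.0 rot [-0. -0.]
0.5 0.0045 -0.0002 -0.0016 rot [0.0017 0.04  ]
0.46 0.009 -0.0004 -0.0034 rot [0.0035 0.0799]
0.42 0.0134 -0.0006 -0.0054 rot [0.0052 0.1199]
0.38 0.0177 -0.0008 -0.0075 rot [0.007  0.1598]
0.34 0.0219 -0.001 -0.0098 rot [0.0087 0.1998]
0.3 0.0261 -0.0011 -0.0123 rot [0.0105 0.2398]
0.26 0.0301 -0.0013 -0.0149 rot [0.0122 0.2797]
0.22 0.034 -0.0015 -0.0177 rot [0.014  0.3197]
0.18 0.0378 -0.0017 -0.0207 rot [0.0157 0.3597]
0.14 0.0415 -0.0018 -0.0238 rot [0.0174 0.3996]
0.1 0.045 -0.002 -0.0271 rot [0.0192 0.4396]
0.06 0.0485 -0.0021 -0.0304 rot [0.0209 0.4795]
0.02 0.0518 -0.0023 -0.034 rot [0.0227 0.5195]
```

View pics/s3.png

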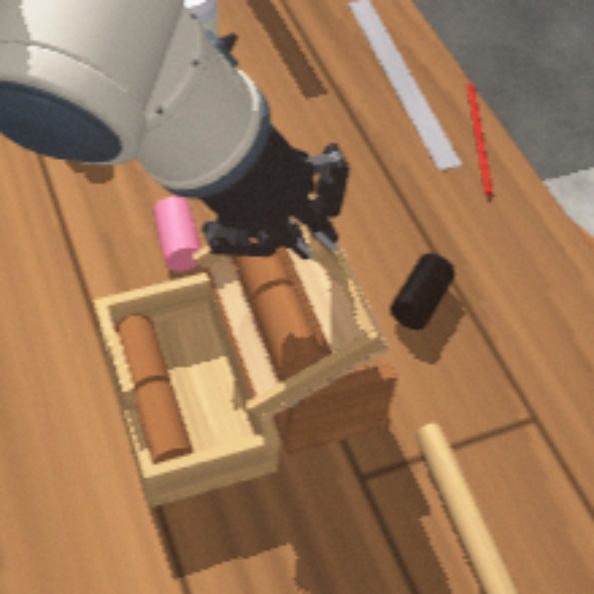

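Both front feet lie in the crate at (140,350) and (165,425), while the rear pair is still in its row. Now I lower slowly.

servo_tool:
  increments: "0.0022 -0.0001 -0.0008 0.0009 0.02 0 0; 0.0045 -0.0002 -0.0016 0.0017 0.04 0 0; 0.009 -0.0004 -0.0034 0.0035 0.08 0 0; 0.0134 -0.0006 -0.0054 0.0052 0.12 0 0; 0.0177 -0.0008 -0.0075 0.007 0.16 0 0; 0.0219 -0.001 -0.0098 0.0087 0.2 0 0; 0.0261 -0.0011 -0.0123 0.0105 0.24 0 0; 0.0301 -0.0013 -0.0149 0.0122 0.28 0 0; 0.032 -0.0014 -0.0163 0.0131 0.3 0 0; 0.032 -0.0014 -0.0163 0.0131 0.3 0 0"

```text
t: 12.75
tool_pos: [629.4, -114.2, 192.0]
orientation: [180.0, -13.8, -2.5]
wrist_force: [3.0, 0.2, 10.1]
grip_width: 8.9
```

servo_tool:
  increments: "0.002 -0.0001 -0.0014 0.0009 0.02 0 0; 0.0058 -0.0003 -0.0044 0.0026 0.06 0 0; 0.0095 -0.0004 -0.0075 0.0043 0.1 0 0; 0.013 -0.0006 -0.0108 0.0061 0.14 0 0; 0.0165 -0.0007 -0.0141 0.0078 0.18 0 0; 0.0182 -0.0008 -0.0159 0.0087 0.2 0 0; 0.0198 -0.0009 -0.0177 0.0096 0.22 0 0; 0.0206 -0.0009 -0.0186 0.01 0.23 0 0; 0.0214 -0.0009 -0.0195 0.0105 0.24 0 0; 0.0214 -0.0009 -0.0195 0.0105 0.24 0 0"

```text
t: 13.75
tool_pos: [649.9, -115.2, 173.5]
orientation: [180.0, -0.0, -2.5]
wrist_force: [-5.7, 1.5, 23.3]
grip_width: 8.6
```

```bash
python3 - <<'E'
from h import *
s=robot.sense();print(s['t'],s['tool_pos'],s['orientation'],s['wrist_force'],s['grip_width'])
E
```

```text
13.75 [ 649.90003912 -115.16708797  173.48519453] [ 1.79977601e+02 -8.84981258e-03 -2.51004832e+00] [-5.67791749  1.45596786 23.29401975] 8.591255163576744
```

The tool is back at the level pose with the tray on its stop (23 N up). Release and retreat straight up.

servo_tool:
  increments: "0 0 0 0 0 0 0.03; 0 0 0 0 0 0 0.034; 0 0 0 0 0 0 0.034; 0 0 0 0 0 0 0.034; 0 0 0.01 0 0 0 0.034; 0 0 0.03 0 0 0 0.034; 0 0 0.06 0 0 0 0.034; 0 0 0.09 0 0 0 0.034; 0 0 0.12 0 0 0 0.034; 0 0 0.13 0 0 0 0.034"

```text
t: 14.75
tool_pos: [650.5, -115.2, 306.4]
orientation: [179.9, -0.3, -2.5]
wrist_force: [0.7, 1.3, -0.2]
grip_width: 34.2
```

servo_tool:
  increments: "0 0 0 0 0 0 0.034; 0 0 0 0 0 0 0.034; 0 0 0 0 0 0 0.034; 0 0 0 0 0 0 0.034; 0 0 0 0 0 0 0.034"

```text
t: 15.25
tool_pos: [649.4, -115.0, 301.5]
orientation: [-180.0, 0.1, -2.5]
wrist_force: [-0.6, 0.3, -1.1]
grip_width: 34.1
```

```bash
python3 - <<'E'
from h import *
s=robot.sense();print(s['t'],s['tool_pos'],s['wrist_force'],s['grip_width'])
p,d=cap('side');W=pts('side',d);cv2.imwrite('pics/s4.png',cv2.resize(p[100:350,180:430],None,fx=2.4,fy=2.4)[:,:,::-1])
rect('S tray',W,535,700,-220,0,100,190);rect('S grip',W,600,700,-180,-50,168,184);rect('S crate rim',W,360,512,-240,20,50,66);rect('handle',W,400,460,-150,-50,85,100)
p,W=wristpts();rect('w grip',W,630,670,-160,-70,165,184);rect('w crate handle',W,400,460,-150,-50,85,100);rect('w feet in crate',W,437,480,-210,-20,25,48);rect('w rear feet',W,565,612,-195,-30,132,150)
E
```

```text
15.25 [ 649.38372301 -114.95442964  301.48029353] [-0.60981994  0.30147225 -1.0712875 ] 34.07134477799974
S tray 3394 rect [ 592.5 -113.9] [172.8 121.4] 87.8 z [100.4 119.3 175.5]
S grip 107 rect [ 647.3 -116.5] [50.3 10.9] 86.9 z [169.1 176.1 179. ]
S crate rim 614 rect [ 469.1 -108.8] [193.1  92.8] 87.5 z [50.3 58.4 62.2]
handle 108 rect [ 427.8 -107.5] [62.5 10. ] 87.5 z [86.4 93.8 96.9]
w grip 810 rect [ 648.8 -114.7] [49.7  9.7] 87.7 z [169.5 177.2 178.6]
w crate handle 535 rect [ 429.5 -106.1] [59.8 11.5] 87.0 z [85.4 93.8 95.7]
w feet in crate 2500 rect [ 458.4 -108.5] [ 42.8 172.1] 0.0 z [26.  42.7 47.9]
w rear feet 5141 rect [ 587.1 -111.9] [146.   35.7] 87.4 z [132.5 140.2 142.9]
```

View pics/s4.png

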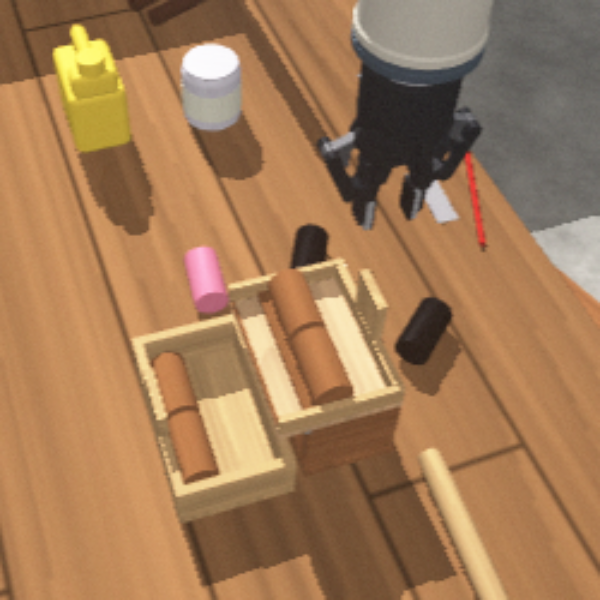

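The picture shows the front feet in the crate, at (175,380) and (192,445). The rear feet are in their row, the tray is level, and the gripper is clear. Handing in.

```bash
python3 -c "
from workcell import robot
print(robot.sense()['joint_vel'].round(2)); print(robot.sign_off())"
```

```text
[-0.03 -0.09 -0.14 -0.    0.02  0.04]
the job is handed in; nothing more can be done
None
```

I set the crate under the tray's front edge, raised the tray to about 0.54 rad so both front feet rolled into it, lowered the tray gently to its stop and let go. The job was handed in at about 15 s of the 64 s allowed; sign-off reports no verdict.

Last checks, all measured from the cameras:
- **Crate:** its centre was about 44 mm in front of the edge, on the tray's middle to within about 1 mm, and square to within about 1°. It stood on the bench, rim at about 59 mm.
- **Front feet:** both lay in the crate, against its near wall.
- **Rear feet:** both were in their row, about 58 mm behind the edge.
- **Tray:** level, with the top of the grip back at about 177 mm, as at the start.
- **Gripper:** clear above the tray, with wrist force at about zero.

No check failed. The jerrycan and tin looked untouched in the last side picture, and I made no contact with them or the hammer. I did not re-measure the positions of these three.

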